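# Load a battery into the gravity chute

## Robot

A 6-joint arm with a two-finger parallel gripper is mounted at the origin on a cart in front of the work surface, level with it; the furniture and walls round the work are solid. World frame = base frame: x ahead of the robot, y to its left, z up, the work surface at z = 0. Lengths are in m, angles in rad, forces in N, time in s.
With the tool pointing down it reaches from about 0.375 to 0.975 m from the base axis. Payload 3.8 kg.
Tool frame: the origin (TCP) lies at the very end of the fingers, on their centre line; the grasp point (between the pads) lies bot.grip_point_offset behind it (bot.grip_point_offset is the distance from the TCP to the grasp point, in m); z points along the fingers, y is the line along which they close (so a half turn about z gives the same grasp; the last joint's range is limited). The gripper opens to 85 mm and grips with 20 to 120 N. Pads are 22 mm wide; open, the fingers measure 114 mm over their backs; the gripper's body (76 mm by 85 mm) begins 54 mm behind the grasp point. The pads swing forward as they close: fully open they stand 13 mm farther back than shut.
Start: joints at [1.206, 0.264, 1.604, -0, 1.274, -0.037], TCP at [0.217, 0.639, 0.208] pointing down, gripper open.
Joint ranges: [-2.63, 2.63], [-0.94, 2.18], [0.31, 2.57], [-1.31, 4.45], [0, 2.66], [-2.55, 2.55]. Speed limits (rad/s): [2.57, 2.57, 3.14, 3.14, 3.14, 3.14].

## Interface

Orientations are given as a rotation vector (axis times angle).
In Python, from workcell import bot, vision gives the robot as it stands.
- The arm moves only by the tool play_rows, never from a script. Its argument "rows" is a list of rows, each an object of numbers: "dx", "dy", "dz": the shift along the tool's x, y, z as a fraction of full scale; "roll": the turn about the tool's z as a fraction of full scale; "fingers": the closure, from 0 (fully open) to 1 (shut). In form: [{"dx": .., "dy": .., "dz": .., "roll": .., "fingers": ..}, ...]. A call has 1 to 20 rows; each row shifts and turns the commanded pose from where the row before left it, along the tool's axes as they then stand; what a row does not reach is not made up. Full scale, the value 1, is 0.04 m for a shift and 4 degrees for a turn. A row lasts 1/12 s, in which the tool goes at most 41.7 mm and 7.16 degrees, less where a joint would pass 70% of its speed; a pose out of reach is approached as far as the arm can. A call with a number of a shift or a turn outside -1 to 1 is refused whole. A call with a gripper value outside its range is refused whole. The fingers move at their own pace and stop on an object; "grip_force" is the grip in N (left out, the last holds). Time passes only in rows, so rows that do not move let the fingers close. It gives the time, the measured TCP pose, the force and the opening at its end, in the units of the state.
- bot.read_state(): the state, without advancing time (a new reading comes with each control period).
- vision.read_camera(name): name is "scene" or "top"; returns a dict with "pixels" (420x560x3 uint8, red, green, blue), "depth" (420x560 float32, m along the optical axis (not along the pixel's ray), 0 where there is no reading), "fx", "fy", "cx", "cy" (pixels), "R" (3x3) and "t" (3): a world point X has camera coordinates R X + t. Camera axes: x right, y down, z forward; pixel columns grow to the right and rows downward; lengths in m; the calibration is good to about 2 mm. A picture is of the moment at which its call begins.
- bot.finish_job(): hands the job in, once; it reports no verdict.
The state is a dict: "time": time; "q": joint angles; "joint_vel": joint speeds; "joint_torque": joint torques, N m; "tool_pos": TCP position; "tcp_rot": TCP orientation; "wrist_force": force on the tool from outside, world axes, zero at the start; "torque": the same for the moment, N m; "width": opening from 0.0 (shut) to 1.0 (fully open).
Only numpy, scipy, OpenCV 4.12 (cv2) and the standard library are available. Lean on these libraries where they do the work, as an engineer would, in place of code of your own. Each camera call takes 0.05 s, during which the arm holds its last target. There are 200 camera calls.

## Task

Load the 9 V battery into the gravity chute with the yellow guides: lower it onto the upper half of the slope, lying on its long narrow side with its length along the slope just as it lies on the bench, and let go there so that it slides down by itself between the guides and comes to rest against the yellow stop. Do not drop it from a height, and do not carry or push it down the slope; the chute with the blue guides is for relays.

Things in the scene. Friction and masses are not known exactly. Their poses are not given: they have to be found in the camera images.
- battery_center (a point): centre of the 9 V battery, a black block with a gold band, 47 mm long (its x axis), 18 mm wide (its y axis), 26 mm tall (its z axis), about 46 g. It lies loose on the bench at any yaw within 35 degrees of lengthwise to the robot's x axis, z up, so this point is 13 mm above the bench. Take it across its 18 mm width.
- yellow_chute_stop (a point): foot of the yellow chute's slope: point on the deck's centre line at the face of the yellow stop, 20 mm above the bench. x points up the slope, y across it, z square out of the deck. The fixed, slippery deck (aluminium, 200 x 84 mm) rises at 25 degrees away from the robot to 105 mm above the bench. Stop 18 mm high. A battery at rest on the stop has its centre at x = 23, z = 13 mm, y = 0 (7 either way).
- yellow_chute_top (a point): place to set the battery down: point on the same deck's centre line 150 mm up the slope from the stop, axes as at the stop. Yellow guides 10 mm high stand on the deck: 32 mm apart over the lower 100 mm, then splaying as a funnel to 53 mm apart here and 75 at the top end. What is let go here slides down at once. A like chute with blue guides and a relay in it stands about 180 mm beside.
Mind the look-alikes: they are no part of the job. Leave any orange or red look-alike of the part that bears battery_center alone.

How it is judged:
On the way:
1. the battery is at the upper half of the yellow chute, low over or on the deck (x of battery_center in the frame of yellow_chute_stop between 0.1 and 0.2 m and y of battery_center in the frame of yellow_chute_stop between -0.03 and 0.03 m and z of battery_center in the frame of yellow_chute_stop between 0 and 0.045 m), for 0.1 s.
At the end, for the whole second after the job is handed in: The battery is at rest on the yellow chute's deck against the stop: its centre 12 to 40 mm up the slope from the stop face, within 14 mm of the centre line and 4 to 24 mm off the deck, its length within 20 degrees of the slope's line and its top within 17 degrees of square to the deck (x of battery_center in the frame of yellow_chute_stop between 0.012 and 0.04 m and y of battery_center in the frame of yellow_chute_stop between -0.014 and 0.014 m and z of battery_center in the frame of yellow_chute_stop between 0.004 and 0.024 m and angle between the x axis of battery_center and the x axis of yellow_chute_stop, either way round below 0.35 rad and angle between the z axis of battery_center and the z axis of yellow_chute_stop, either way round below 0.3 rad and linear speed of battery below 0.02 m/s); the robot touches nothing.
It fails at once if the battery is touched by the gripper in the lower part of the yellow chute (centre less than 70 mm from the stop): it must slide down by itself (x of battery_center in the frame of yellow_chute_stop between -0.02 and 0.07 m and y of battery_center in the frame of yellow_chute_stop between -0.03 and 0.03 m and z of battery_center in the frame of yellow_chute_stop between -0.01 and 0.045 m and contact force between the fingers and battery above 0.3 N).
It fails at once if the battery is let go more than 60 mm (its centre) above the yellow chute's deck (x of battery_center in the frame of yellow_chute_stop between -0.02 and 0.22 m and y of battery_center in the frame of yellow_chute_stop between -0.045 and 0.045 m and z of battery_center in the frame of yellow_chute_stop between 0.06 and 0.3 m and contact force between anything else and battery below 0.01 N).
It also fails if it takes over 38 s, if anything falls off the work surface, if the arm or the gripper's body presses on something with over 40 N, if the wrist force passes 120 N, or if a joint passes its speed limit or range.

## Working session

There is one attempt and no reset: what is moved stays moved. The work goes in short steps, Python scripts to look and compute and a tool call to move; the robot and the scene stay as the last step left them, time stands still between calls to the robot, and variables do not carry over. Pictures are saved under pics/ and viewed, on a budget of 10 in all, crops included, one or two more only if the job needs it, and the job is handed in when it is done.

Besides the shell and the picture viewer there is one more tool, called in YAML: its name, and indented under it one key for each argument. play_rows: Moves the arm, as the interface text tells. Its arguments: {"type":"object","properties":{"rows":{"type":"array","items":{"type":"object","properties":{"dx":{"type":"number","minimum":-1,"maximum":1},"dy":{"type":"number","minimum":-1,"maximum":1},"dz":{"type":"number","minimum":-1,"maximum":1},"roll":{"type":"number","minimum":-1,"maximum":1},"fingers":{"type":"number"}}}},"grip_force":{"type":"number"}},"required":["rows"]}

```bash
mkdir -p pics; ls; python3 - <<'E'
from workcell import bot, vision
import cv2,numpy as np,pickle
print(bot.read_state(), bot.grip_point_offset)
for n in("scene","top"):
    c=vision.read_camera(n); pickle.dump(c,open(f"{n}.pkl","wb"))
    cv2.imwrite(f"pics/{n}1.png",c["pixels"][:,:,::-1]); print(n,c["R"],c["t"],c["fx"],c["cx"],c["cy"])
E
```

```text
pics
{'time': 0.0, 'q': array([ 1.20613307e+00,  2.64734830e-01,  1.60539744e+00, -1.00821855e-05,
        1.27366088e+00, -3.68943456e-02]), 'joint_vel': array([-5.35490271e-04, -1.51243301e-05,  6.20806953e-04, -1.86906104e-03,
       -2.69855839e-03, -2.97206611e-04]), 'joint_torque': array([ 1.30809345e-03, -5.15080369e+01, -3.67327380e+01, -1.67660683e-04,
        1.20387267e-02,  9.65493200e-06]), 'tool_pos': array([0.21702688, 0.63833513, 0.20676175]), 'tcp_rot': array([-0.51248166, -3.09907367,  0.00338964]), 'wrist_force': array([-0.70621013, -0.59143115, -0.94900022]), 'torque': array([-0.03658226, -0.00037764,  0.00660654]), 'width': 0.9958073139519109} 0.0187
scene [[ 0.91272115 -0.40857606  0.00238792]
 [-0.16964954 -0.38428523 -0.90749319]
 [ 0.37169764  0.82788312 -0.42006   ]] [-0.48701493  0.12775294  0.76855706] 386.58192166618124 281.6424127066671 208.6852975780615
top [[ 0.02265892 -0.99972468 -0.00609373]
 [-0.98869016 -0.02150413 -0.14842283]
 [ 0.14825093  0.00938791 -0.98890522]] [-0.09029276  0.52037257  1.12380243] 544.2137539470714 287.54156453570215 209.0966140088532
```

View pics/scene1.png

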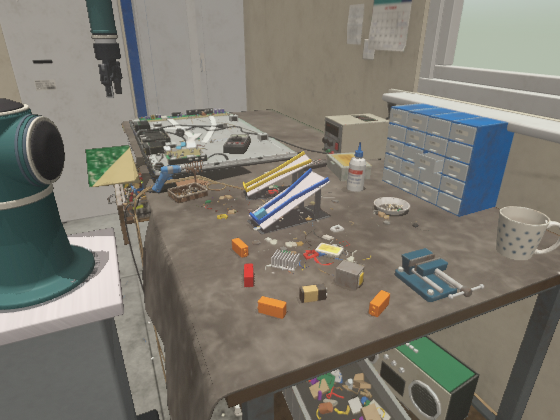

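View pics/top1.png

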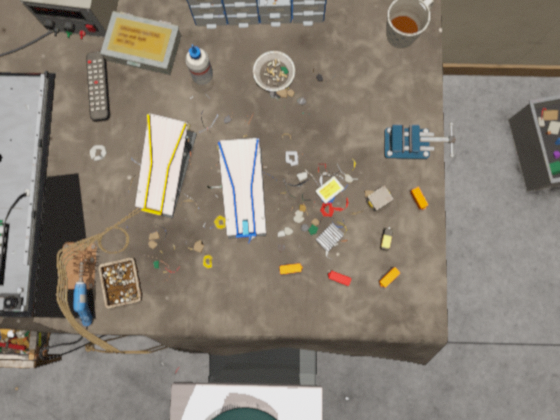

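The scene view shows the black-and-gold block at scene (313,293), which is top (387,239). Its look-alikes in the top view are orange at (291,269), (390,278) and (420,198), and red at (340,279). The grey cube at (379,198) and the yellow item at (330,189) are clutter. I choose the black-and-gold block and check it, along with the yellow chute at top (162,165), in a close crop.

```bash
cat > h.py <<'E'
import numpy as np,pickle
def load(n): return pickle.load(open(n+".pkl","rb"))
def back(c,u,v,d=None,z=None):
    r=np.array([(u-c["cx"])/c["fx"],(v-c["cy"])/c["fy"],1.])
    o=-c["R"].T@c["t"]; w=c["R"].T@r
    if z is not None: d=(z-o[2])/w[2]
    return o+w*d
def cloud(c):
    v,u=np.mgrid[:420,:560]; d=c["depth"]
    p=np.stack([(u-c["cx"])/c["fx"]*d,(v-c["cy"])/c["fy"]*d,d],-1)
    return (p-c["t"])@c["R"]
E
python3 - <<'E'
from h import *; import cv2
c=load("top"); I=c["pixels"][:,:,::-1]; s=load("scene")["pixels"][:,:,::-1]
a=cv2.resize(I[219:259,367:407],(400,400),interpolation=cv2.INTER_CUBIC)
b=cv2.resize(I[105:225,120:210],(300,400),interpolation=cv2.INTER_CUBIC)
cv2.imwrite("pics/crop1.png",np.hstack([a,b]))
P=cloud(c)
# battery: points above bench near the pixel
w=P[219:259,367:407].reshape(-1,3); m=(w[:,2]>.018)&(w[:,2]<.04); q=w[m]
print("bat",m.sum(),q.mean(0),cv2.minAreaRect((q[:,:2]*1000).astype(np.float32)), "bench z",np.median(w[w[:,2]<.01,2]))
# plane of the deck
w=P[105:225,125:200]; col=c["pixels"][105:225,125:200].astype(int)
white=(col.min(-1)>170)&(w[...,2]>.015); q=w[white]
for _ in range(4):
    A=np.c_[q[:,:2],np.ones(len(q))]; k=np.linalg.lstsq(A,q[:,2],rcond=None)[0]; r=q[:,2]-A@k; q=q[abs(r)<.004]
print("deck",len(q),k,np.degrees(np.arctan(np.hypot(*k[:2]))),"heading",np.degrees(np.arctan2(k[1],k[0])),r.std())
print(cv2.minAreaRect((q[:,:2]*1000).astype(np.float32)),q.min(0),q.max(0))
print("box",cv2.boxPoints(cv2.minAreaRect((q[:,:2]*1000).astype(np.float32))))
E
```

```text
bat 186 [ 0.46422345 -0.29190755  0.02490068] ((465.4504699707031, -292.3776550292969), (17.83275032043457, 48.22639465332031), 78.67432403564453) bench z 0.0021795494955078225
deck 272 [ 0.25017549 -0.69052833  0.0435734 ] 36.29542991853988 heading -70.08476275461962 0.0015349968096638822
((609.69384765625, 194.92083740234375), (14.008095741271973, 181.69223022460938), 69.44647979736328) [0.52294477 0.1618713  0.01603478] [0.69607042 0.22852839 0.10642806]
box [[522.1716  220.2571 ]
 [692.29816 156.46819]
 [697.2161  169.58458]
 [527.08954 233.37349]]
```

View pics/crop1.png

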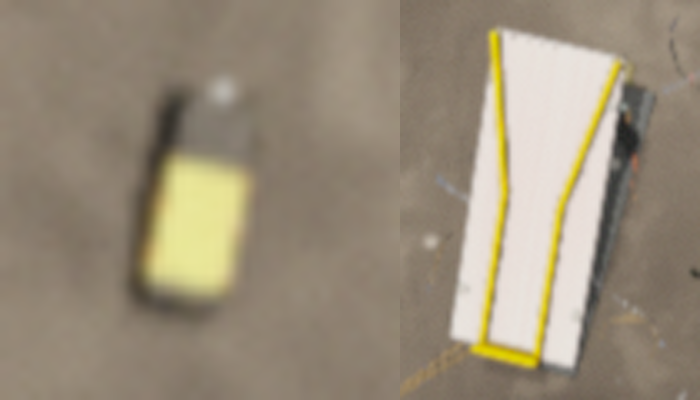

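The crop confirms the battery: black ends and a gold band, heading about -11°. It also shows the yellow chute clearly. The white threshold missed most of the deck, so I'll refit the plane with the deck polygon.

```bash
python3 - <<'E'
from h import *; import cv2
c=load("top"); P=cloud(c)
m=np.zeros((420,560),np.uint8); cv2.fillPoly(m,[np.array([[150,118],[186,127],[170,211],[139,204]])],1)
q=P[(m>0)&(c["depth"]>0)]; print(len(q))
for _ in range(8):
    A=np.c_[q[:,:2],np.ones(len(q))]; k=np.linalg.lstsq(A,q[:,2],rcond=None)[0]; r=q[:,2]-A@k; q=q[abs(r)<max(.003,2*r.std()*.8)]
print(len(q),k,"slope",np.degrees(np.arctan(np.hypot(*k[:2]))),"heading",np.degrees(np.arctan2(k[1],k[0])),r.std())
n=np.r_[-k[:2],1]; 
def hit(u,v,off=0):
    o=-c["R"].T@c["t"]; w=back(c,u,v,d=1)-o
    kk=k[2]+off
    t=(k[0]*o[0]+k[1]*o[1]+kk-o[2])/(w[2]-k[0]*w[0]-k[1]*w[1]); return o+t*w
f=lambda x,y:((x-400)/3.3333+120-.35,y/3.3333+105-.35)
C=np.array([hit(*f(*p)) for p in [(495,28),(632,62),(452,338),(575,370)]]); print("corners TL TR BL BR\n",C.round(4))
G=np.array([hit(*f(*p),.011) for p in [(494,32),(619,62),(506,190),(563,200),(486,345),(540,357)]]); print("guides LR top, neck, foot\n",G.round(4))
for a,b in [(C[2],C[0]),(C[3],C[1]),((G[4]+G[5])/2,(G[2]+G[3])/2),((G[4]+G[5])/2,(G[0]+G[1])/2)]:
    d=b-a; print("edge len",np.linalg.norm(d),"head",np.degrees(np.arctan2(d[1],d[0])),"slope",np.degrees(np.arctan2(d[2],np.hypot(*d[:2]))))
print("foot mid",(G[4]+G[5])/2,"neck mid",(G[2]+G[3])/2, "deck foot mid",C[2:].mean(0),"top mid",C[:2].mean(0))
E
```

```text
3073
2050 [ 0.4520084  -0.11079033 -0.19193195] slope 24.95670846624784 heading -13.772073441087509 0.0015575906398276925
corners TL TR BL BR
 [[0.7074 0.214  0.1041]
 [0.6871 0.1276 0.1045]
 [0.5249 0.2537 0.0172]
 [0.5055 0.1719 0.0175]]
guides LR top, neck, foot
 [[0.7019 0.212  0.1128]
 [0.6842 0.1338 0.1135]
 [0.6119 0.2095 0.0724]
 [0.6058 0.1728 0.0738]
 [0.5192 0.2281 0.0285]
 [0.512  0.1925 0.0292]]
edge len 0.20590237511193388 head -12.281328141127679 slope 24.949289756666264
edge len 0.20616001599069922 head -13.72626816259698 slope 24.956701462171672
edge len 0.10501971858463904 head -11.590397611490276 slope 24.94081920124898
edge len 0.2000085674268279 head -11.890079245941731 slope 24.944884613338214
foot mid [0.51556614 0.21026887 0.02881252] neck mid [0.60885036 0.19113666 0.07309743] deck foot mid [0.51524043 0.21283367 0.01738114] top mid [0.69723425 0.17080294 0.10430047]
```

play_rows:
  rows:
    - {"roll":-0.94,"fingers":0}
    - {"roll":-0.94}
    - {"dx":-0.63,"dy":-0.59}
    - {"dx":-0.63,"dy":-0.59}
    - {"dx":-0.63,"dy":-0.59}
    - {"dx":-0.63,"dy":-0.59}
    - {"dx":-0.63,"dy":-0.59}
    - {"dx":-0.63,"dy":-0.59}
    - {"dx":-0.63,"dy":-0.59}
    - {"dx":-0.63,"dy":-0.59}
    - {"dx":-0.63,"dy":-0.59}
    - {"dx":-0.63,"dy":-0.59}
    - {"dx":-0.63,"dy":-0.59}
    - {"dx":-0.63,"dy":-0.59}
    - {}

```text
validation failed for argument at $.ro...
```

```bash
cat > togo.py <<'E'
import sys,numpy as np; from workcell import bot
from scipy.spatial.transform import Rotation as R
s=bot.read_state(); M=R.from_rotvec(s["tcp_rot"]).as_matrix(); T=np.array([float(v) for v in sys.argv[1:4]])
h=np.degrees(np.arctan2(M[1,0],M[0,0])); dh=(float(sys.argv[4])-h+90)%180-90
print("t",s["time"],"p",s["tool_pos"].round(4),"head",h.round(2),"tilt",M[2,2].round(5),"q",s["q"].round(2),"F",s["wrist_force"].round(1),"w",s["width"])
print("units dx,dy,dz now",(M.T@(T-s["tool_pos"])/.04).round(3),"roll units",round(-dh/4,3))
a=np.radians(h+dh);M2=np.array([[np.cos(a),np.sin(a),0],[np.sin(a),-np.cos(a),0],[0,0,-1]])
print("units after roll",(M2.T@(T-s["tool_pos"])/.04).round(3))
E
python3 togo.py .465 -.292 .1 -11.3
```

```text
t 0.1 p [0.2171 0.6384 0.2068] head 161.22 tilt -1.0 q [ 1.21  0.26  1.61 -0.    1.27 -0.04] F [0.  0.5 0.3] w 1.0027897337258302
units dx,dy,dz now [-13.357 -20.02    2.712] roll units -1.87
units after roll [-10.636 -21.594   2.671]
```

Rows apparently need every field, so I'll give them all.

play_rows:
  rows:
    - {"dx":0,"dy":0,"dz":0,"roll":-0.94,"fingers":0}
    - {"dx":0,"dy":0,"dz":0,"roll":-0.94,"fingers":0}
    - {"dx":-0.63,"dy":-0.59,"dz":0,"roll":0,"fingers":0}
    - {"dx":-0.63,"dy":-0.59,"dz":0,"roll":0,"fingers":0}
    - {"dx":-0.63,"dy":-0.59,"dz":0,"roll":0,"fingers":0}
    - {"dx":-0.63,"dy":-0.59,"dz":0,"roll":0,"fingers":0}
    - {"dx":-0.63,"dy":-0.59,"dz":0,"roll":0,"fingers":0}
    - {"dx":-0.63,"dy":-0.59,"dz":0,"roll":0,"fingers":0}
    - {"dx":-0.63,"dy":-0.59,"dz":0,"roll":0,"fingers":0}
    - {"dx":-0.63,"dy":-0.59,"dz":0,"roll":0,"fingers":0}
    - {"dx":-0.63,"dy":-0.59,"dz":0,"roll":0,"fingers":0}
    - {"dx":-0.63,"dy":-0.59,"dz":0,"roll":0,"fingers":0}
    - {"dx":-0.63,"dy":-0.59,"dz":0,"roll":0,"fingers":0}
    - {"dx":-0.63,"dy":-0.59,"dz":0,"roll":0,"fingers":0}
    - {"dx":0,"dy":0,"dz":0,"roll":0,"fingers":0}

```text
time: 1.35
tool_pos: [0.4613, 0.2975, 0.2077]
tcp_rot: [0.315, 3.124, -0.004]
wrist_force: [-1.3, -0.1, 0.4]
width: 1.002
```

```bash
python3 togo.py .465 -.292 .1 -11.3
```

```text
t 1.35 p [0.4613 0.2975 0.2077] head 168.48 tilt -1.0 q [ 0.53  0.03  1.87 -0.    1.24 -0.84] F [-1.3 -0.1  0.4] w 1.0015558579991637
units dx,dy,dz now [ -3.028 -14.415   2.735] roll units -0.055
units after roll [ -2.978 -14.434   2.692]
```

play_rows:
  rows:
    - {"dx":-0.165,"dy":-0.8,"dz":0,"roll":-0.05,"fingers":0}
    - {"dx":-0.165,"dy":-0.8,"dz":0,"roll":0,"fingers":0}
    - {"dx":-0.165,"dy":-0.8,"dz":0,"roll":0,"fingers":0}
    - {"dx":-0.165,"dy":-0.8,"dz":0,"roll":0,"fingers":0}
    - {"dx":-0.165,"dy":-0.8,"dz":0,"roll":0,"fingers":0}
    - {"dx":-0.165,"dy":-0.8,"dz":0,"roll":0,"fingers":0}
    - {"dx":-0.165,"dy":-0.8,"dz":0,"roll":0,"fingers":0}
    - {"dx":-0.165,"dy":-0.8,"dz":0,"roll":0,"fingers":0}
    - {"dx":-0.165,"dy":-0.8,"dz":0,"roll":0,"fingers":0}
    - {"dx":-0.165,"dy":-0.8,"dz":0,"roll":0,"fingers":0}
    - {"dx":-0.165,"dy":-0.8,"dz":0,"roll":0,"fingers":0}
    - {"dx":-0.165,"dy":-0.8,"dz":0,"roll":0,"fingers":0}
    - {"dx":-0.165,"dy":-0.8,"dz":0.3,"roll":0,"fingers":0}
    - {"dx":-0.165,"dy":-0.8,"dz":0.3,"roll":0,"fingers":0}
    - {"dx":-0.165,"dy":-0.8,"dz":0.3,"roll":0,"fingers":0}
    - {"dx":-0.165,"dy":-0.8,"dz":0.4,"roll":0,"fingers":0}
    - {"dx":-0.165,"dy":-0.8,"dz":0.4,"roll":0,"fingers":0}
    - {"dx":-0.165,"dy":-0.8,"dz":0.4,"roll":0,"fingers":0}
    - {"dx":0,"dy":0,"dz":0,"roll":0,"fingers":0}
    - {"dx":0,"dy":0,"dz":0,"roll":0,"fingers":0}

```text
time: 3.02
tool_pos: [0.4634, -0.286, 0.1222]
tcp_rot: [-0.307, -3.123, -0.004]
wrist_force: [0.3, -0.6, -0.6]
width: 1.001
```

```bash
python3 togo.py .465 -.292 .008 -11.3
```

```text
t 3.0167 p [ 0.4634 -0.286   0.1222] head 168.78 tilt -0.99999 q [-0.6   0.09  1.97  0.    1.08 -1.97] F [ 0.3 -0.6 -0.6] w 1.0005285356363038
units dx,dy,dz now [-0.08  -0.144  2.853] roll units 0.019
units after roll [-0.07  -0.139  2.854]
```

play_rows:
  rows:
    - {"dx":-0.08,"dy":-0.14,"dz":0.4,"roll":0,"fingers":0}
    - {"dx":0,"dy":0,"dz":0.6,"roll":0,"fingers":0}
    - {"dx":0,"dy":0,"dz":0.6,"roll":0,"fingers":0}
    - {"dx":0,"dy":0,"dz":0.6,"roll":0,"fingers":0}
    - {"dx":0,"dy":0,"dz":0.4,"roll":0,"fingers":0}
    - {"dx":0,"dy":0,"dz":0.25,"roll":0,"fingers":0}
    - {"dx":0,"dy":0,"dz":0,"roll":0,"fingers":0}
    - {"dx":0,"dy":0,"dz":0,"roll":0,"fingers":0}

```text
time: 3.68
tool_pos: [0.467, -0.2911, 0.0105]
tcp_rot: [-0.301, -3.127, -0.0]
wrist_force: [-0.4, 0.2, -0.3]
width: 0.998
```

```bash
python3 togo.py .465 -.292 .008 -11.3; python3 - <<'E'
from workcell import vision
import cv2
c=vision.read_camera("scene"); cv2.imwrite("pics/s2.png",cv2.resize(c["pixels"][200:340,230:400,::-1],(680,560),interpolation=cv2.INTER_CUBIC))
E
```

```text
t 3.6833 p [ 0.467  -0.2911  0.0105] head 168.99 tilt -1.0 q [-0.6   0.24  2.04  0.    0.87 -1.98] F [-0.4  0.2 -0.3] w 0.9975311106727107
units dx,dy,dz now [ 0.045 -0.032  0.062] roll units 0.073
units after roll [ 0.045 -0.032  0.062]
```

View pics/s2.png

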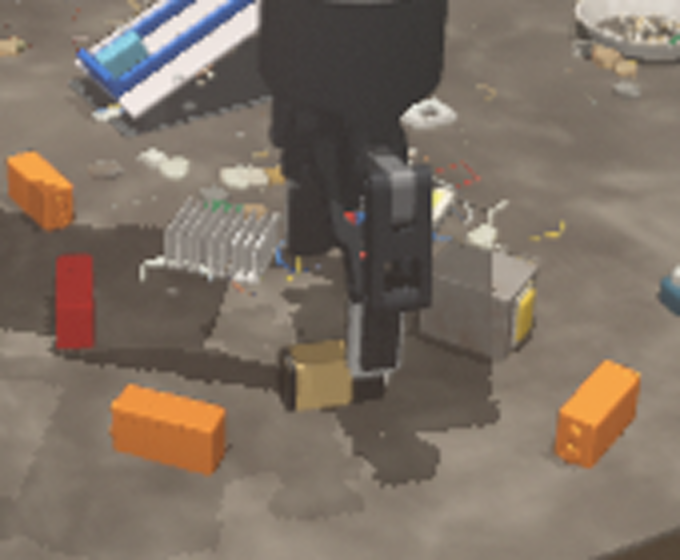

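The near finger stands at crop (385,320) on the battery's −y side, and the battery at crop (330,378) is straddled with its neighbours clear. Closing gently now.

play_rows:
  rows:
    - {"dx":0.045,"dy":-0.03,"dz":0.06,"roll":0.05,"fingers":0.5}
    - {"dx":0,"dy":0,"dz":0,"roll":0,"fingers":1}
    - {"dx":0,"dy":0,"dz":0,"roll":0,"fingers":1}
    - {"dx":0,"dy":0,"dz":0,"roll":0,"fingers":1}
    - {"dx":0,"dy":0,"dz":0,"roll":0,"fingers":1}
    - {"dx":0,"dy":0,"dz":0,"roll":0,"fingers":1}
    - {"dx":0,"dy":0,"dz":0,"roll":0,"fingers":1}
    - {"dx":0,"dy":0,"dz":0,"roll":0,"fingers":1}
    - {"dx":0,"dy":0,"dz":0,"roll":0,"fingers":1}
    - {"dx":0,"dy":0,"dz":0,"roll":0,"fingers":1}
    - {"dx":0,"dy":0,"dz":0,"roll":0,"fingers":1}
    - {"dx":0,"dy":0,"dz":0,"roll":0,"fingers":1}
  grip_force: 22

```text
time: 4.73
tool_pos: [0.4646, -0.2928, 0.0076]
tcp_rot: [-0.308, -3.126, -0.0]
wrist_force: [-0.9, 0.2, 0.2]
width: -0.001
```

```bash
python3 togo.py .465 -.292 .22 -12.6
```

```text
t 4.7333 p [ 0.4646 -0.2928  0.0076] head 168.74 tilt -1.0 q [-0.61  0.24  2.04 -0.    0.86 -1.98] F [-0.9  0.2  0.2] w -0.0006074998300226215
units dx,dy,dz now [-0.006  0.021 -5.309] roll units 0.335
units after roll [-0.006  0.021 -5.309]
```

The gripper closed fully, so it holds nothing. I'll look at what happened.

```bash
python3 - <<'E'
from workcell import vision
import cv2,numpy as np
c=vision.read_camera("scene"); t=vision.read_camera("top")
a=cv2.resize(c["pixels"][230:340,250:370,::-1],(480,440),interpolation=cv2.INTER_CUBIC)
b=cv2.resize(t["pixels"][205:275,350:420,::-1],(320,440),interpolation=cv2.INTER_CUBIC)
cv2.imwrite("pics/s3.png",np.hstack([a,b]))
E
```

```text
(no output)
```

View pics/s3.png

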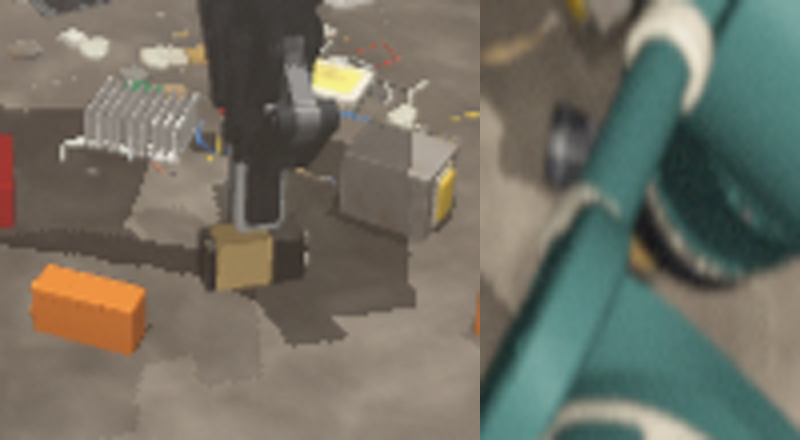

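```bash
python3 - <<'E'
from h import *; import cv2,pickle
from workcell import vision
c=vision.read_camera("scene"); pickle.dump(c,open("scene3.pkl","wb"))
def proj(c,X): p=c["R"]@np.array(X)+c["t"]; return p[0]/p[2]*c["fx"]+c["cx"],p[1]/p[2]*c["fy"]+c["cy"],p[2]
print("tcp px",proj(c,[.4646,-.2928,.0076]),"depth seen near", c["depth"][284:288,313:318])
for nm in("scene","scene3"):
    k=load(nm);P=cloud(k)[283:303,298:330].reshape(-1,3); z=P[:,2]; 
    m=(z>.005)&(z<.04)&(P[:,1]<-.25); q=P[m]
    top=q[(q[:,2]>.021)&(q[:,2]<.03)]; print(nm,len(q),len(top),q.min(0),q.max(0),cv2.minAreaRect((q[:,:2]*1000).astype(np.float32)),"top",cv2.minAreaRect((top[:,:2]*1000).astype(np.float32)))
    print("bench z",np.median(cloud(k)[305:315,335:345,2]))
t=load("top");print("batt center from scene in top px",[proj(t,[.465,-.292,z]) for z in(0,.026)])
print("top bench z nearby",np.median(cloud(t)[245:260,395:405,2]), "ray at z .026", back(t,387,239,z=.026))
E
```

```text
tcp px (np.float64(313.1427069503928), np.float64(294.57370937903), np.float64(0.6956511466200613)) depth seen near [[0.66766506 0.6686682  0.66893244 0.66686606 0.67035335]
 [0.6711908  0.6706476  0.6705913  0.670964   0.6728991 ]
 [0.6788404  0.6790317  0.67776847 0.678901   0.6792706 ]
 [0.680315   0.68733525 0.68759465 0.6872542  0.6865379 ]]
scene 394 196 [ 0.43726717 -0.30757136  0.00502959] [ 0.48833017 -0.28095343  0.02674943] ((463.310791015625, -294.9716491699219), (19.86004066467285, 49.510345458984375), 77.35236358642578) top ((462.3477478027344, -294.92926025390625), (19.08986473083496, 47.17621612548828), 80.3262710571289)
bench z 0.0018845049278610687
scene3 397 162 [ 0.43796748 -0.30870129  0.00520449] [ 0.4877094  -0.28065028  0.03997744] ((462.7001647949219, -296.81646728515625), (20.92045783996582, 49.280643463134766), 75.39510345458984) top ((461.72711181640625, -295.1794128417969), (17.51694679260254, 45.758636474609375), 76.36786651611328)
bench z 0.0020504801837500537
batt center from scene in top px [(np.float64(384.56876142678084), np.float64(239.69650707496774), np.float64(1.189997843915146)), (np.float64(386.63740607011704), np.float64(238.56847938522756), np.float64(1.1642863082646158))]
top bench z nearby 0.0021346087437277847 ray at z .026 [ 0.4640909  -0.29277059  0.026     ]
```

```bash
python3 - <<'E'
from h import *
a=load("scene3"); b=load("scene"); A=cloud(a)
m=(abs(a["depth"]-b["depth"])>.01); m[:,:295]=0; m[:,335:]=0; m[:262]=0;m[300:]=0
for v in range(264,296,3):
    u=np.where(m[v])[0]
    if len(u): q=A[v,u]; q=q[(q[:,1]<-.25)&(q[:,2]>0.005)]; print(v,len(q),(q.min(0).round(4),q.max(0).round(4)) if len(q) else "")
E
python3 togo.py .465 -.292 .22 -12.6
```

```text
264 27 (array([ 0.4407, -0.3502,  0.0696]), array([ 0.4651, -0.2829,  0.1121]))
267 23 (array([ 0.4423, -0.3413,  0.0658]), array([ 0.4646, -0.2868,  0.1014]))
270 21 (array([ 0.444 , -0.3301,  0.0604]), array([ 0.4674, -0.288 ,  0.0885]))
273 14 (array([ 0.4457, -0.3211,  0.0554]), array([ 0.4705, -0.2897,  0.0767]))
276 15 (array([ 0.1805, -0.7862,  0.0487]), array([ 0.4713, -0.2891,  0.4399]))
279 14 (array([ 0.4517, -0.3087,  0.0429]), array([ 0.4717, -0.2898,  0.0525]))
282 15 (array([ 0.1805, -0.7862,  0.0372]), array([ 0.4718, -0.2907,  0.4399]))
285 13 (array([ 0.1805, -0.7862,  0.0331]), array([ 0.4702, -0.2955,  0.4399]))
t 4.8833 p [ 0.4646 -0.2928  0.0077] head 168.74 tilt -1.0 q [-0.61  0.24  2.04 -0.    0.86 -1.98] F [ 0.5 -0.7  0.4] w -0.001503774726949658
units dx,dy,dz now [-5.000e-03  2.100e-02 -5.308e+00] roll units 0.335
units after roll [-4.000e-03  2.100e-02 -5.308e+00]
```

The battery is unmoved at about (0.4635, −0.294). The depth image puts the shut fingertips at z≈0.03, though the reported TCP is at 0.0077. So the real tips sit about 21 mm above the reported TCP, and the fingers closed over the battery. I'll reopen, go lower by what the image shows, and watch the force.

play_rows:
  rows:
    - {"dx":0,"dy":0,"dz":0,"roll":0,"fingers":0}
    - {"dx":0,"dy":0,"dz":0,"roll":0,"fingers":0}
    - {"dx":0,"dy":0,"dz":0,"roll":0,"fingers":0}
    - {"dx":0,"dy":0,"dz":0,"roll":0,"fingers":0}
    - {"dx":0,"dy":0,"dz":0,"roll":0,"fingers":0}
    - {"dx":0,"dy":0,"dz":0,"roll":0,"fingers":0}
    - {"dx":0,"dy":0,"dz":0,"roll":0,"fingers":0}
    - {"dx":0.02,"dy":-0.04,"dz":0.1,"roll":0,"fingers":0}
    - {"dx":0,"dy":0,"dz":0.1,"roll":0,"fingers":0}
    - {"dx":0,"dy":0,"dz":0.1,"roll":0,"fingers":0}
    - {"dx":0,"dy":0,"dz":0.1,"roll":0,"fingers":0}
    - {"dx":0,"dy":0,"dz":0,"roll":0,"fingers":0}
    - {"dx":0,"dy":0,"dz":0,"roll":0,"fingers":0}

```text
time: 5.97
tool_pos: [0.4631, -0.2939, -0.009]
tcp_rot: [-0.308, -3.125, -0.001]
wrist_force: [-0.3, 0.5, 0.2]
width: 0.998
```

```bash
python3 togo.py .4635 -.294 -.008 -11.3;  python3 - <<'E'
from workcell import vision
import cv2
c=vision.read_camera("scene"); cv2.imwrite("pics/s4.png",cv2.resize(c["pixels"][230:320,270:370,::-1],(600,540),interpolation=cv2.INTER_CUBIC))
E
```

```text
t 5.9667 p [ 0.4631 -0.2939 -0.009 ] head 168.74 tilt -1.0 q [-0.61  0.26  2.05  0.    0.83 -1.99] F [-0.3  0.5  0.2] w 0.9976008366486466
units dx,dy,dz now [-0.011 -0.001 -0.024] roll units 0.009
units after roll [-0.011 -0.001 -0.024]
```

View pics/s4.png

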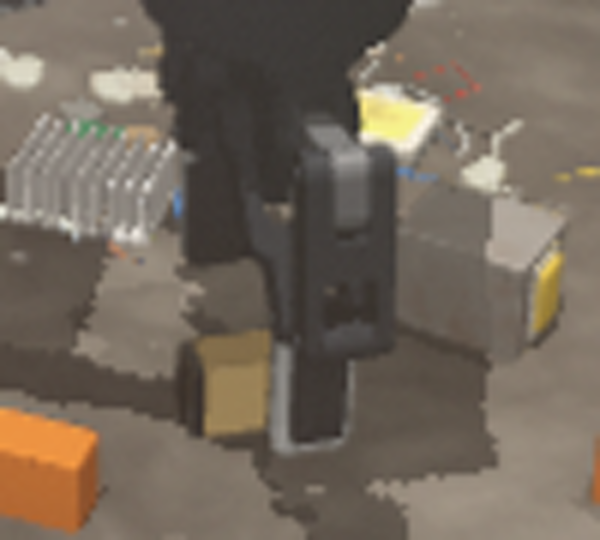

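The near finger's tip is at crop (310,448), beside the battery at crop (230,385), and still off the bench with no force. Closing.

play_rows:
  rows:
    - {"dx":0,"dy":0,"dz":0,"roll":0,"fingers":0.5}
    - {"dx":0,"dy":0,"dz":0,"roll":0,"fingers":1}
    - {"dx":0,"dy":0,"dz":0,"roll":0,"fingers":1}
    - {"dx":0,"dy":0,"dz":0,"roll":0,"fingers":1}
    - {"dx":0,"dy":0,"dz":0,"roll":0,"fingers":1}
    - {"dx":0,"dy":0,"dz":0,"roll":0,"fingers":1}
    - {"dx":0,"dy":0,"dz":0,"roll":0,"fingers":1}
    - {"dx":0,"dy":0,"dz":0,"roll":0,"fingers":1}
    - {"dx":0,"dy":0,"dz":0,"roll":0,"fingers":1}
    - {"dx":0,"dy":0,"dz":0,"roll":0,"fingers":1}
  grip_force: 22

```text
time: 6.85
tool_pos: [0.4637, -0.2943, -0.0081]
tcp_rot: [0.308, 3.126, -0.0]
wrist_force: [0.3, 0.9, 2.2]
width: 0.194
```

```bash
python3 togo.py .4635 -.294 .2 -12.6
```

```text
t 6.85 p [ 0.4637 -0.2943 -0.0081] head 168.74 tilt -1.0 q [-0.61  0.26  2.05  0.    0.83 -1.99] F [0.3 0.9 2.2] w 0.19422698041521663
units dx,dy,dz now [ 5.000e-03  6.000e-03 -5.202e+00] roll units 0.334
units after roll [ 0.007  0.006 -5.202]
```

Gripped: width 0.194 × 85 mm ≈ 17 mm. Next I lift and turn to the chute heading.

play_rows:
  rows:
    - {"dx":0,"dy":0,"dz":-0.2,"roll":0,"fingers":1}
    - {"dx":0,"dy":0,"dz":-0.5,"roll":0,"fingers":1}
    - {"dx":0,"dy":0,"dz":-0.7,"roll":0.33,"fingers":1}
    - {"dx":0,"dy":0,"dz":-0.8,"roll":0,"fingers":1}
    - {"dx":0,"dy":0,"dz":-0.8,"roll":0,"fingers":1}
    - {"dx":0,"dy":0,"dz":-0.8,"roll":0,"fingers":1}
    - {"dx":0,"dy":0,"dz":-0.8,"roll":0,"fingers":1}
    - {"dx":0,"dy":0,"dz":-0.6,"roll":0,"fingers":1}
    - {"dx":0,"dy":0,"dz":0,"roll":0,"fingers":1}
    - {"dx":0,"dy":0,"dz":0,"roll":0,"fingers":1}

```text
time: 7.68
tool_pos: [0.4647, -0.295, 0.2023]
tcp_rot: [0.344, 3.119, -0.004]
wrist_force: [0.6, 0.2, -0.2]
width: 0.195
```

```bash
python3 togo.py .6615 .1784 .2 -12.6
```

```text
t 7.6833 p [ 0.4647 -0.295   0.2023] head 167.42 tilt -0.99999 q [-0.61  0.03  1.88 -0.    1.23 -1.96] F [ 0.6  0.2 -0.2] w 0.1950047691171713
units dx,dy,dz now [-2.225 12.623  0.044] roll units 0.005
units after roll [-2.22  12.624  0.058]
```

play_rows:
  rows:
    - {"dx":-0.12,"dy":0.4,"dz":0,"roll":0,"fingers":1}
    - {"dx":-0.12,"dy":0.7,"dz":0,"roll":0,"fingers":1}
    - {"dx":-0.12,"dy":0.72,"dz":0,"roll":0,"fingers":1}
    - {"dx":-0.12,"dy":0.72,"dz":0,"roll":0,"fingers":1}
    - {"dx":-0.12,"dy":0.72,"dz":0,"roll":0,"fingers":1}
    - {"dx":-0.12,"dy":0.72,"dz":0,"roll":0,"fingers":1}
    - {"dx":-0.12,"dy":0.72,"dz":0,"roll":0,"fingers":1}
    - {"dx":-0.12,"dy":0.72,"dz":0,"roll":0,"fingers":1}
    - {"dx":-0.12,"dy":0.72,"dz":0,"roll":0,"fingers":1}
    - {"dx":-0.12,"dy":0.72,"dz":0,"roll":0,"fingers":1}
    - {"dx":-0.12,"dy":0.72,"dz":0,"roll":0,"fingers":1}
    - {"dx":-0.12,"dy":0.72,"dz":0,"roll":0,"fingers":1}
    - {"dx":-0.12,"dy":0.72,"dz":0,"roll":0,"fingers":1}
    - {"dx":-0.12,"dy":0.72,"dz":0,"roll":0,"fingers":1}
    - {"dx":-0.12,"dy":0.72,"dz":0,"roll":0,"fingers":1}
    - {"dx":-0.12,"dy":0.72,"dz":0,"roll":0,"fingers":1}
    - {"dx":-0.12,"dy":0.72,"dz":0,"roll":0,"fingers":1}
    - {"dx":-0.12,"dy":0.72,"dz":0,"roll":0,"fingers":1}
    - {"dx":0,"dy":0,"dz":0,"roll":0,"fingers":1}
    - {"dx":0,"dy":0,"dz":0,"roll":0,"fingers":1}

```text
time: 9.35
tool_pos: [0.6566, 0.1808, 0.1969]
tcp_rot: [-0.34, -3.119, 0.003]
wrist_force: [-0.2, -1.0, -0.6]
width: 0.196
```

```bash
python3 togo.py .6615 .1784 .115 -12.6;  python3 - <<'E'
from workcell import vision
import cv2,numpy as np
c=vision.read_camera("scene");t=vision.read_camera("top")
a=cv2.resize(c["pixels"][100:220,220:350,::-1],(520,480),interpolation=cv2.INTER_CUBIC)
b=cv2.resize(t["pixels"][105:225,125:195,::-1],(280,480),interpolation=cv2.INTER_CUBIC)
cv2.imwrite("pics/s5.png",np.hstack([a,b]))
E
```

```text
t 9.35 p [0.6566 0.1808 0.1969] head 167.56 tilt -0.99999 q [ 0.23  0.28  1.6  -0.    1.26 -1.12] F [-0.2 -1.  -0.6] w 0.1960626918096506
units dx,dy,dz now [-0.141 -0.028  2.046] roll units 0.041
units after roll [-0.133 -0.032  2.046]
```

View pics/s5.png

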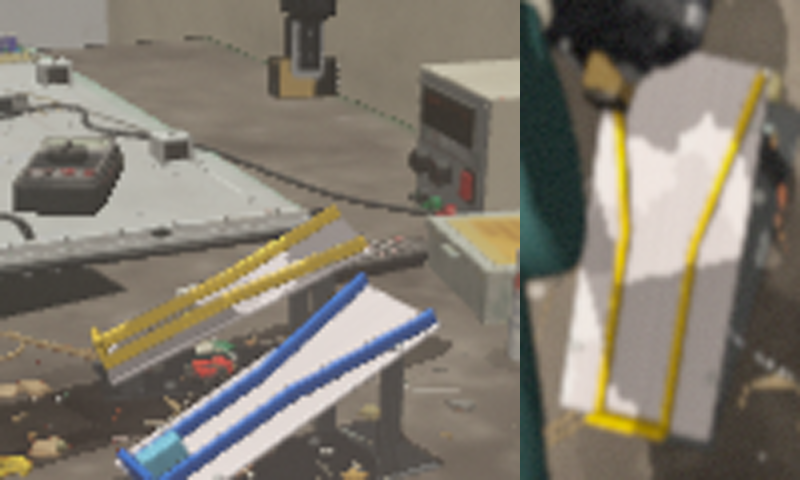

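The battery is held level at scene crop (302,78) over the yellow chute, and the deck is empty. I'll measure the held battery in both cameras against the chute frame before lowering.

```bash
cat > rel.py <<'E'
from h import *; from workcell import vision; import pickle
S=np.array([.520,.210,.020]); a=np.radians(-12.6); b=np.radians(25)
X=np.array([np.cos(a)*np.cos(b),np.sin(a)*np.cos(b),np.sin(b)]);Y=np.array([-np.sin(a),np.cos(a),0]);Z=np.cross(X,Y)
def rel(p): return (p-S)@np.c_[X,Y,Z]
E
python3 - <<'E'
from rel import *
import cv2
c=vision.read_camera("scene"); P=cloud(c); col=c["pixels"].astype(int)
r=slice(105,128);k=slice(283,306)
q=P[r,k].reshape(-1,3); m=(abs(q[:,0]-.657)<.05)&(abs(q[:,1]-.18)<.04)&(q[:,2]<.232); w=q[m]
print("scene pts",len(w),w.min(0),w.max(0), "median",np.median(w,0))
g=col[r,k].reshape(-1,3)[m]; gold=(g[:,0]-g[:,2]>40); print("gold",gold.sum(),w[gold].min(0),w[gold].max(0))
t=vision.read_camera("top"); P=cloud(t); g=t["pixels"].astype(int)[118:134,137:156].reshape(-1,3); q=P[118:134,137:156].reshape(-1,3)
m=(g[:,0]-g[:,2]>30)&(q[:,2]>.15); print("top gold",m.sum(),q[m].min(0),q[m].max(0),np.median(q[m],0))
def proj(c,X): p=c["R"]@np.array(X)+c["t"]; return p[0]/p[2]*c["fx"]+c["cx"],p[1]/p[2]*c["fy"]+c["cy"]
print("expect battery centre px",proj(c,[.6566,.1808,.218]),proj(t,[.6566,.1808,.218]))
# chute check from scene: deck plane residual
print("deck foot/top px in scene",proj(c,S),proj(c,S+.2*X))
E
```

```text
scene pts 169 [0.63038118 0.15226806 0.20559837] [0.67932983 0.19073172 0.23198388] median [0.64880215 0.17069669 0.21880828]
gold 52 [0.63340422 0.16798927 0.20641712] [0.6585286  0.17582312 0.22977529]
top gold 101 [ 0.34992842 -0.08962791  0.20980863] [0.65554788 0.19117472 1.18801904] [0.6435843  0.17896815 0.2321712 ]
expect battery centre px (np.float64(295.6972099239874), np.float64(118.0798742938238)) (np.float64(148.42004323816656), np.float64(119.92396969342369))
deck foot/top px in scene (np.float64(247.98284367139874), np.float64(188.34460046295203)) (np.float64(309.0209502361431), np.float64(156.84530450818005))
```

The measured battery (centre ≈ .655, .180, .218, level, bottom at tool z + 8 mm) agrees with the tool pose and the chute frame. Its uphill lower edge should touch at tool z ≈ 0.091. I'll lower to just above that.

play_rows:
  rows:
    - {"dx":-0.14,"dy":-0.03,"dz":0.2,"roll":0.04,"fingers":1}
    - {"dx":0,"dy":0,"dz":0.4,"roll":0,"fingers":1}
    - {"dx":0,"dy":0,"dz":0.5,"roll":0,"fingers":1}
    - {"dx":0,"dy":0,"dz":0.5,"roll":0,"fingers":1}
    - {"dx":0,"dy":0,"dz":0.4,"roll":0,"fingers":1}
    - {"dx":0,"dy":0,"dz":0.2,"roll":0,"fingers":1}
    - {"dx":0,"dy":0,"dz":0.1,"roll":0,"fingers":1}
    - {"dx":0,"dy":0,"dz":0,"roll":0,"fingers":1}
    - {"dx":0,"dy":0,"dz":0,"roll":0,"fingers":1}

```text
time: 10.3
tool_pos: [0.6637, 0.177, 0.1084]
tcp_rot: [0.349, 3.121, 0.001]
wrist_force: [0.5, -0.3, -0.5]
width: 0.194
```

```bash
python3 togo.py .6615 .1784 .091 -12.6
```

```text
t 10.3 p [0.6637 0.177  0.1084] head 167.23 tilt -1.0 q [ 0.22  0.36  1.67 -0.    1.11 -1.12] F [ 0.5 -0.3 -0.5] w 0.19434215168068236
units dx,dy,dz now [0.061 0.022 0.436] roll units -0.042
units after roll [0.06  0.022 0.436]
```

Centred. I continue slowly to contact.

play_rows:
  rows:
    - {"dx":0.06,"dy":0.02,"dz":0.12,"roll":0,"fingers":1}
    - {"dx":0,"dy":0,"dz":0.1,"roll":0,"fingers":1}
    - {"dx":0,"dy":0,"dz":0.1,"roll":0,"fingers":1}
    - {"dx":0,"dy":0,"dz":0.08,"roll":0,"fingers":1}
    - {"dx":0,"dy":0,"dz":0.05,"roll":0,"fingers":1}
    - {"dx":0,"dy":0,"dz":0,"roll":0,"fingers":1}

```text
time: 10.8
tool_pos: [0.6607, 0.1787, 0.0898]
tcp_rot: [-0.348, -3.122, 0.0]
wrist_force: [-1.5, -0.2, 1.0]
width: 0.195
```

```bash
python3 togo.py .6615 .1784 .081 -12.6
```

```text
t 10.8 p [0.6607 0.1787 0.0898] head 167.26 tilt -1.0 q [ 0.23  0.37  1.69  0.    1.08 -1.12] F [-1.5 -0.2  1. ] w 0.19476871835499057
units dx,dy,dz now [-0.021 -0.002  0.221] roll units -0.034
units after roll [-0.021 -0.003  0.221]
```

First contact is showing (about 1–2 N). I press a few mm more so the battery pivots to the deck.

play_rows:
  rows:
    - {"dx":0,"dy":0,"dz":0.05,"roll":0,"fingers":1}
    - {"dx":0,"dy":0,"dz":0.05,"roll":0,"fingers":1}
    - {"dx":0,"dy":0,"dz":0,"roll":0,"fingers":1}

```text
time: 11.05
tool_pos: [0.6608, 0.179, 0.0889]
tcp_rot: [0.349, 3.122, 0.001]
wrist_force: [-8.5, 0.0, 14.2]
width: 0.195
```

play_rows:
  rows:
    - {"dx":0,"dy":0,"dz":0.05,"roll":0,"fingers":1}
    - {"dx":0,"dy":0,"dz":0.05,"roll":0,"fingers":1}
    - {"dx":0,"dy":0,"dz":0,"roll":0,"fingers":1}

```text
time: 11.3
tool_pos: [0.6607, 0.1791, 0.0859]
tcp_rot: [0.348, 3.122, 0.001]
wrist_force: [-10.0, -0.9, 17.6]
width: 0.196
```

```bash
python3 togo.py .6615 .1784 .081 -12.6;python3 - <<'E'
from workcell import vision
import cv2
c=vision.read_camera("scene"); cv2.imwrite("pics/s6.png",cv2.resize(c["pixels"][110:200,235:335,::-1],(600,540),interpolation=cv2.INTER_CUBIC))
E
```

```text
t 11.3 p [0.6607 0.1791 0.0859] head 167.26 tilt -1.0 q [ 0.23  0.37  1.69  0.    1.07 -1.12] F [-10.   -0.9  17.6] w 0.19621251349074323
units dx,dy,dz now [-0.023 -0.014  0.122] roll units -0.035
units after roll [-0.023 -0.014  0.122]
```

View pics/s6.png

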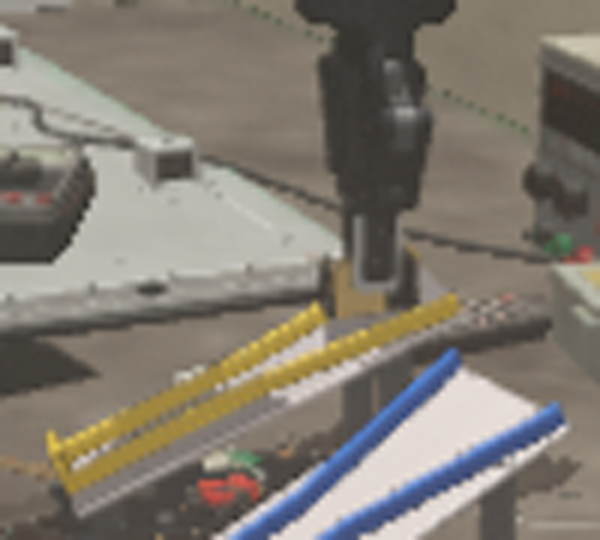

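The battery is at crop (368,290) on the upper deck between the guides, with its uphill edge bearing at a steady ~20 N. A few mm more.

play_rows:
  rows:
    - {"dx":0,"dy":0,"dz":0.05,"roll":0,"fingers":1}
    - {"dx":0,"dy":0,"dz":0.05,"roll":0,"fingers":1}
    - {"dx":0,"dy":0,"dz":0,"roll":0,"fingers":1}

```text
time: 11.6
tool_pos: [0.6607, 0.1791, 0.0823]
tcp_rot: [0.348, 3.122, 0.001]
wrist_force: [-12.4, -0.2, 20.0]
width: 0.199
```

```bash
python3 togo.py .6615 .1784 .081 -12.6;python3 - <<'E'
from rel import *
c=vision.read_camera("scene"); P=cloud(c); g=c["pixels"].astype(int)
R=rel(P); m=(R[...,0]>.13)&(R[...,0]<.21)&(abs(R[...,1])<.02)&(R[...,2]>.008)&(R[...,2]<.06)&(g[...,0]-g[...,2]>30)
q=R[m]; print(len(q),q.min(0),q.max(0))
# upper/lower boundary slope of visible gold face in px
v,u=np.where(m)
for x in np.unique(u): print(x,v[u==x].min(),v[u==x].max(),end="; ")
E
```

```text
t 11.6 p [0.6607 0.1791 0.0823] head 167.26 tilt -1.0 q [ 0.23  0.38  1.7   0.    1.07 -1.12] F [-12.4  -0.2  20. ] w 0.19851957590291872
units dx,dy,dz now [-0.023 -0.012  0.032] roll units -0.035
units after roll [-0.023 -0.012  0.032]
56 [ 0.13873816 -0.01586528  0.0087001 ] [0.18965823 0.00569684 0.03553477]
288 160 162; 289 155 163; 290 154 161; 291 154 163; 292 154 163; 293 155 163; 294 159 162; 295 160 162; 296 160 160; 297 160 161; 298 160 161; 303 153 153; 304 154 154;
```

Good: the battery is low on the deck at x≈0.14–0.19. I ease the pressure a little, open, wait, then lift clear.

play_rows:
  rows:
    - {"dx":0,"dy":0,"dz":-0.09,"roll":0,"fingers":1}
    - {"dx":0,"dy":0,"dz":0,"roll":0,"fingers":1}
    - {"dx":0,"dy":0,"dz":0,"roll":0,"fingers":0.5}
    - {"dx":0,"dy":0,"dz":0,"roll":0,"fingers":0.5}
    - {"dx":0,"dy":0,"dz":0,"roll":0,"fingers":0.5}
    - {"dx":0,"dy":0,"dz":0,"roll":0,"fingers":0.5}
    - {"dx":0,"dy":0,"dz":0,"roll":0,"fingers":0.5}
    - {"dx":0,"dy":0,"dz":0,"roll":0,"fingers":0.5}
    - {"dx":0,"dy":0,"dz":-0.4,"roll":0,"fingers":0.5}
    - {"dx":0,"dy":0,"dz":-0.7,"roll":0,"fingers":0.5}
    - {"dx":0,"dy":0,"dz":-0.8,"roll":0,"fingers":0.5}
    - {"dx":0,"dy":0,"dz":-0.8,"roll":0,"fingers":0.5}
    - {"dx":0,"dy":0,"dz":-0.4,"roll":0,"fingers":0.5}
    - {"dx":0,"dy":0,"dz":0,"roll":0,"fingers":0.5}

```text
time: 12.82
tool_pos: [0.6643, 0.1794, 0.2118]
tcp_rot: [0.347, 3.113, 0.005]
wrist_force: [1.0, 0.5, 0.1]
width: 0.501
```

```bash
python3 togo.py .6615 .1784 .2 -12.6;python3 - <<'E'
from rel import *; import cv2
c=vision.read_camera("scene");t=vision.read_camera("top")
pickle.dump(c,open("sceneF.pkl","wb"));pickle.dump(t,open("topF.pkl","wb"))
R=rel(cloud(t)); m=(R[...,0]>-.01)&(R[...,0]<.2)&(abs(R[...,1])<.014)&(R[...,2]>.018)&(R[...,2]<.05)
q=R[m]; print(len(q),q.mean(0),q.min(0),q.max(0),cv2.minAreaRect((q[:,:2]*1000).astype(np.float32)))
a=cv2.resize(c["pixels"][110:210,230:340,::-1],(495,450),interpolation=cv2.INTER_CUBIC)
b=cv2.resize(t["pixels"][120:225,125:195,::-1],(300,450),interpolation=cv2.INTER_CUBIC)
cv2.imwrite("pics/s7.png",np.hstack([a,b]))
E
```

```text
t 12.8167 p [0.6643 0.1794 0.2118] head 167.26 tilt -0.99995 q [ 0.23  0.28  1.58 -0.    1.27 -1.12] F [1.  0.5 0.1] w 0.5005679849557833
units dx,dy,dz now [ 0.065 -0.04   0.295] roll units -0.035
units after roll [ 0.062 -0.039  0.296]
205 [0.02423965 0.00208883 0.02438781] [-0.00440142 -0.01170627  0.01831646] [0.05056374 0.01240511 0.03155801] ((22.77001190185547, 2.4648494720458984), (54.834415435791016, 22.075820922851562), 7.025737762451172)
```

View pics/s7.png

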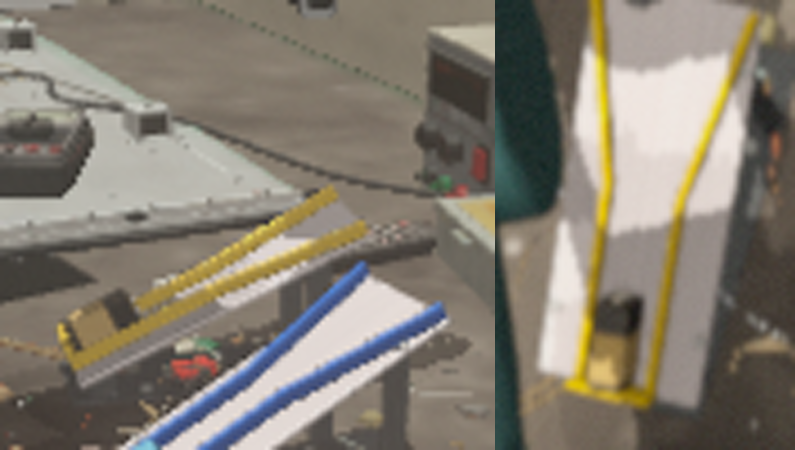

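The battery rests against the yellow stop (scene crop (100,322), top crop (615,340)), upright, with its centre at x≈24 mm, y≈2 mm and about 7° or less off the slope line. The arm is clear. I'm handing in.

```bash
python3 -c "
from workcell import bot
print(bot.finish_job())"
```

```text
the job is handed in; nothing more can be done
None
```

The 9 V battery is in the yellow chute, resting upright against the yellow stop, and I handed the job in at about 13 s of the 38 s allowed. No verdict was reported.

- **Method:** I gripped the battery across its 18 mm width and carried it level to the upper half of the yellow chute. I lowered it until its uphill edge bore on the deck, about 165 mm up the slope from the stop. I pressed to about 24 N so it would settle toward the slope. Then I eased off slightly and let go there, and it slid down by itself.
- **Last checks:** The battery's centre was about 24 mm up from the stop face and 2 mm off the centre line. Its length was within about 7° of the slope's line. The arm was some 130 mm above where it let go, with no force reading of note.
- **What failed:** The first grasp closed on air above the battery. The depth image showed the real fingertips about 21 mm above the reported TCP, so I went about 16 mm lower and the second grasp held. The battery had not moved in between.
- **Not checked:** I did not confirm whether the battery pivoted to the deck angle while pressed or stayed nearly level until release.

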